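# Torque a busbar bolt to the click

## Robot

A 6-joint arm with a two-finger parallel gripper is mounted at the origin on the work surface. World frame = base frame: x ahead of the robot, y to its left, z up, the work surface at z = 0. Lengths are in m, angles in rad, forces in N, time in s.
With the tool pointing down it reaches from about 0.35 to 0.775 m from the base axis. Payload 5.5 kg.
Tool frame: the origin (TCP) lies at the very end of the fingers, on their centre line; the grasp point (between the pads) lies 19 mm behind it (manip.grasp_offset is the distance from the TCP to the grasp point, in m); z points along the fingers, y is the direction in which the jaws open and shut (so a half turn about z gives the same grasp; the last joint's range is limited). The gripper opens to 85 mm and grips with 20 to 120 N. Pads are 22 mm wide; open, the fingers measure 114 mm over their backs; the gripper's body (76 mm by 85 mm) begins 54 mm behind the grasp point. The pads swing forward as they close: fully open they stand 13 mm farther back than shut.
Start: joints at [-1.473, 0.313, 0.046, 1.304, 0, 1.431], TCP at [0.135, -0.559, 0.231] pointing down, gripper open.
Joint ranges: [-2.76, 2.76], [-0.86, 1.69], [-1.03, 1.26], [-2.2, 2.34], [-1.47, 1.5], [-3.14, 3.14]. Speed limits (rad/s): [2.57, 2.57, 3.14, 3.14, 3.14, 3.14].

## Interface

Orientations are given as a unit quaternion [x, y, z, w].
In Python, from station import manip gives the robot as it stands. The module is installed in compiled form; this text tells all that it offers.
- The arm moves only by the tool play_rows, never from a script. Its argument "steps" is a list of rows, each a list of 4 numbers: the shift along the tool's x, y, z in cm, then the turn about the tool's z in degrees. In form: [[x, y, z, twist], ...]. A call has 1 to 20 rows; each row is the pose to reach, as a shift and turn from the pose commanded when the call began, along the tool's axes at that moment; what a row does not reach only later rows make up. A row lasts 1/12 s, in which the tool goes at most 41.7 mm and 7.16 degrees, less where a joint would pass 70% of its speed; a pose out of reach is approached as far as the arm can. A call with a gripper value outside its range is refused whole. "claw" is the closure, from 0 (fully open) to 1 (shut), set as the call begins (left out, the last holds). The fingers move at their own pace and stop on an object; "force" is the grip in N (left out, the last holds). Time passes only in rows, so rows that repeat a pose let the fingers close. It gives the time, the measured TCP pose, the force and the opening at its end, in the units of the state.
- manip.get_state(): the state, without advancing time (a new reading comes with each control period).
- manip.capture(name): name is "scene" or "top" or "wrist"; returns (picture, depth): 400x640x3 uint8, blue, green, red; 400x640 float32, m along the optical axis (not along the pixel's ray), 0 where there is no reading.
- manip.get_calibration(name): a dict with "mtx" (3x3 intrinsics, pixels), "k1" (the pictures are not rectified: a ray, as slopes to the right and down, at radius r is drawn at 1 + k1 r^2 times it, then the intrinsics apply), "R" (3x3) and "t" (3): a world point X has camera coordinates R X + t. Camera axes: x right, y down, z forward; pixel columns grow to the right and rows downward; lengths in m; the calibration is good to about 2 mm. A picture is of the moment at which its call begins: read the wrist's pose just before it. get_calibration takes no time and is no camera call; for the wrist camera it gives the pose at the moment of the call.
- manip.sign_off(): hands the job in, once; it reports no verdict.
The state is a dict: "clock": time; "q": joint angles; "dq": joint speeds; "effort": joint torques, N m; "ee_pos": TCP position; "ee_rot": TCP orientation; "force": force on the tool from outside, world axes, zero at the start; "torque": the same for the moment, N m; "gripper_width": finger opening in m.
Only numpy, scipy, OpenCV 4.12 (cv2) and the standard library are available. Lean on these libraries where they do the work, as an engineer would, in place of code of your own. Each camera call takes 0.05 s, during which the arm holds its last target.

## Task

The grey power supply is standing in the way of the torque wrench on the busbar bolt: slide it well outside the circle that the wrench's handle can sweep, without tipping it over or letting the wrench hit it. Then swing the wrench handle clockwise (seen from above) to tighten the bolt until the wrench clicks, when its red handle slips round in the head and no longer lines up with the yellow pointer; stop once it has plainly given, 2 to 4 cm at the grip, before the slip reaches its end stop. Let go so that the handle springs back into line, and leave the other things on the bench where they are.

Things in the scene. Friction and masses are not known exactly. Their poses are not given: they have to be found in the camera images.
- bolt_axis (a point): Point on the bolt's vertical axis, 55 mm above the table (height of the wrench's centre line), at the middle of a fixed terminal block: plate 110 x 150, grey block 80 x 130 mm with copper bars, 34 mm high. The wrench head (disc 42 mm wide, top 71 mm high, red cap) stays on the bolt. Axes of the block, z up: with joints bolt and click at 0 the handle points to -y; clockwise carries it towards -x.
- grip_mid (a point): Middle of the wrench's red grip, on its centre line, 170 mm from the bolt axis, 55 mm above the table. The grip is a level round bar 28 mm thick, 110 mm long, from 114 to 224 mm from the bolt axis (its end is the wrench's end), with a black band near each end; underside 41 mm above the table. Its -y points outward along the bar.
- handle: The wrench's handle: steel tube and red grip, turning about the bolt axis. Origin on the bolt axis at centre-line height, 55 mm above the table; -y points outward along the bar.
- bolt (a joint): Turn of the bolt with the wrench head and the yellow pointer on it (10 mm high, reaching 70 mm from the axis, opposite the handle), rad, growing clockwise from above (tightening). Starts at 0 to 0.25, takes 1.9 N m plus 1.3 N m per rad to turn, stays where left. The wrench clicks with it near 0.55 to 0.7; 0.48 to 0.82 is correctly tight, more is overtight.
- click (a joint): Slip of the handle clockwise past the wrench head, rad, about the bolt axis. 0 (handle and yellow pointer in one line, held by a spring) until the torque reaches 2.7 N m (16 N square on the middle of the grip); then, the click, the handle gives way at almost constant force while bolt and pointer stay, up to an end stop at 0.30. Pushing on overtightens the bolt. Let go, it springs back to 0.
- unit: Grey power supply with a flat grey top with slots and a small green patch, 70 (x) x 90 (y) x 75 mm high, 0.3 to 0.5 kg, standing loose on the table. Origin at the centre of its underside, z up. It starts on the side towards which the handle must swing, about 0.19 to 0.24 m from the bolt axis.
- screwdriver: Red-handled screwdriver, 190 mm, lying on the table; to be left alone. Origin at the underside about mid-length.
- pliers: Blue-handled pliers, 170 mm, lying; to be left alone. Origin on the table near the middle.
- breaker: Grey module with white top and red patch, 72 x 85 x 65 mm high; to be left alone. Origin at the centre of its underside.
- relay: Grey module with black top and yellow patch, 60 x 80 x 60 mm high; to be left alone. Origin at the centre of its underside.
- ferrules: Empty yellow bowl, 80 mm across, 35 mm high; to be left alone. Origin at the centre of its underside.
Mind the look-alikes: they are no part of the job. What is shaped like the unit but orange is not meant.

How it is judged:
By the outcome, as a careful person would: the job done as asked, in the order asked, and still so for the second after the job is handed in, with the robot touching nothing.
It also fails if it takes over 64 s, if anything falls off the work surface, if the arm or the gripper's body presses on something with over 40 N, if the wrist force passes 120 N, or if a joint passes its speed limit or range.

## Working session

There is one attempt and no reset: what is moved stays moved. The work goes in short steps, Python scripts to look and compute and a tool call to move; the robot and the scene stay as the last step left them, time stands still between calls to the robot, and variables do not carry over. Pictures are saved under pics/ and viewed, and the job is handed in when it is done.

Besides the shell and the picture viewer there is one more tool, called after ">>>" as name(argument=value, ...) on one line, values as JSON. play_rows: Moves the arm, as the interface text tells. Its arguments: {"type":"object","properties":{"steps":{"type":"array","items":{"type":"array","items":{"type":"number"}}},"claw":{"type":"number"},"force":{"type":"number"}},"required":["steps"]}

```bash
mkdir -p pics
cat > h.py <<'E'
import numpy as np, cv2
from station import manip
def ray(cal,u,v):
    m=cal["mtx"];p=cv2.undistortPoints(np.array([[[u,v]]],float),np.array(m,float),np.array([cal["k1"],0,0,0.]))[0,0]
    R=np.array(cal["R"]);t=np.array(cal["t"])
    return -R.T@t, R.T@np.array([p[0],p[1],1.])
def onz(cal,u,v,z):
    o,d=ray(cal,u,v); return o+d*(z-o[2])/d[2]
def proj(cal,X):
    c=np.array(cal["R"])@np.array(X)+np.array(cal["t"]);s=c[:2]/c[2];s=s*(1+cal["k1"]*(s@s))
    return (np.array(cal["mtx"])@np.array([s[0],s[1],1]))[:2]
E
python3 - <<'E'
from h import *
s=manip.get_state();print(s)
for n in ["scene","top"]:
    p,d=manip.capture(n);cv2.imwrite(f"pics/{n}0.png",p);np.save(f"{n}0.npy",d);c=manip.get_calibration(n);print(n,c)
E
```

```text
{'clock': 0.0, 'q': array([-1.47261032e+00,  3.13995770e-01,  4.49804985e-02,  1.30356625e+00,
       -9.70934322e-06,  1.43119777e+00]), 'dq': array([-0.00219834, -0.00040297, -0.00063604,  0.00093493, -0.00037971,
        0.00034027]), 'effort': array([-6.25820066e-04, -4.80628037e+01,  2.98533475e+01,  1.94102823e-02,
       -2.32536941e-04,  2.07283875e-05]), 'ee_pos': array([ 0.13538081, -0.55832512,  0.2304121 ]), 'ee_rot': array([ 9.92940238e-01,  1.18612340e-01,  1.36273854e-05, -8.92504993e-04]), 'force': array([-0.20268479, -0.05532133, -1.21489157]), 'torque': array([-0.00351229, -0.00035866,  0.00503428]), 'gripper_width': 0.08543752183333748}
scene {'mtx': array([[394.50068511,   0.        , 313.72368948],
       [  0.        , 394.50068511, 206.18133306],
       [  0.        ,   0.        ,   1.        ]]), 'k1': -0.06759039836753439, 'R': array([[ 0.90193418,  0.43184633,  0.00484571],
       [ 0.3456099 , -0.71500562, -0.60771766],
       [-0.25897593,  0.54979606, -0.79413838]]), 't': array([-0.4893709 , -0.13245067,  1.3533843 ])}
top {'mtx': array([[410.74982802,   0.        , 315.80553487],
       [  0.        , 410.74982802, 205.07515928],
       [  0.        ,   0.        ,   1.        ]]), 'k1': -0.10296015750838923, 'R': array([[-0.00967691, -0.99963939, -0.02504894],
       [-0.99692012,  0.01159413, -0.07756192],
       [ 0.07782437,  0.02422123, -0.99667281]]), 't': array([0.01989306, 0.53213805, 1.22348352])}
```

View pics/scene0.png

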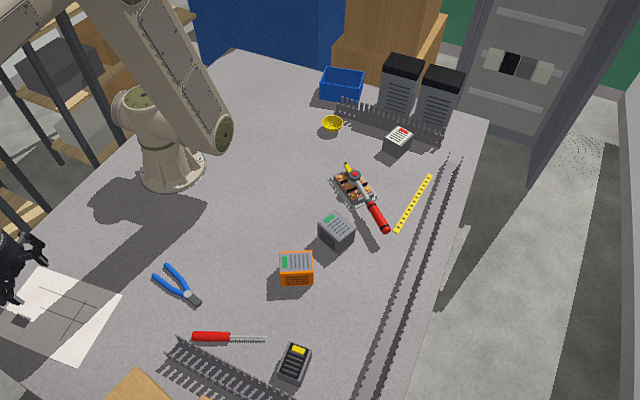

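View pics/top0.png

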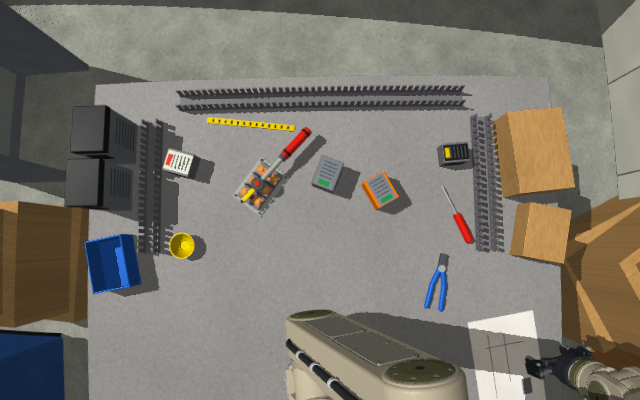

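The top view shows two candidates for the unit: the grey box with a green patch at about (327,172), and the orange box at (380,190). The grey one fits the description. It stands clockwise of the wrench handle, whose bolt is at about (257,183) and grip end at about (308,131). I'll measure them and confirm in an enlarged crop.

Run:
```python
from h import *
p=cv2.imread("pics/top0.png");d=np.load("top0.npy");c=manip.get_calibration("top")
cv2.imwrite("pics/crop0.png",cv2.resize(p[100:240,210:420],None,fx=3.8,fy=3.8,interpolation=cv2.INTER_CUBIC))
# height map
ys,xs=np.mgrid[0:400,0:640]
pts=cv2.undistortPoints(np.stack([xs,ys],-1).reshape(-1,1,2).astype(float),np.array(c["mtx"]),np.array([c["k1"],0,0,0.])).reshape(400,640,2)
P=np.concatenate([pts,np.ones((400,640,1))],-1)*d[...,None]
W=(P-np.array(c["t"]))@np.array(c["R"])
np.save("W.npy",W)
m=((W[...,2]>0.065)&(W[...,2]<0.085)).astype(np.uint8);m[:,:290]=0;m[:,420:]=0;m[:130]=0;m[225:]=0
n,l,st,ce=cv2.connectedComponentsWithStats(m)
for i in range(1,n):
    if st[i,4]<100: continue
    q=W[l==i];r=cv2.minAreaRect((q[:,:2]*1000).astype(np.float32));print(ce[i],st[i,4],r,q[:,2].mean())
# red grip
hsv=cv2.cvtColor(p,cv2.COLOR_BGR2HSV)
red=((hsv[...,0]<8)|(hsv[...,0]>172))&(hsv[...,1]>150)&(hsv[...,2]>80)
red=red.astype(np.uint8);n,l,st,ce=cv2.connectedComponentsWithStats(red)
for i in range(1,n):
    if st[i,4]<20: continue
    print("red",ce[i],st[i],onz(c,*ce[i],0.065))
    if 280<ce[i][0]<312 and 120<ce[i][1]<165:
        y,x=np.nonzero(l==i);xy=np.stack([x,y],1).astype(np.float32)
        g=np.array([onz(c,u,v,0.062) for u,v in xy])[:,:2];print(cv2.minAreaRect((g*1000).astype(np.float32)),cv2.fitLine(g.astype(np.float32),cv2.DIST_L2,0,.01,.01).ravel())
yel=(abs(hsv[...,0].astype(int)-27)<6)&(hsv[...,1]>150)&(hsv[...,2]>120)
n,l,st,ce=cv2.connectedComponentsWithStats(yel.astype(np.uint8))
for i in range(1,n):
    if st[i,4]>15: print("yel",ce[i],st[i],onz(c,*ce[i],0.055))
for u,v,z in [(181,162,.065),(182,245,.03),(454,153,.06),(438,282,.01),(458,215,.01),(380,190,.075)]: print(u,v,onz(c,u,v,z))
```

```text
[298.37414966 138.94557823] 147 ((724.9842529296875, 63.262901306152344), (22.869455337524414, 84.01102447509766), 45.13190841674805) 0.06834999592526068
[326.70516304 173.26902174] 736 ((621.2938232421875, -19.84925079345703), (70.26878356933594, 90.3073501586914), 67.98634338378906) 0.07606723619413659
[380.4953271  189.50333778] 749 ((571.9970703125, -175.88162231445312), (90.23812103271484, 71.66680908203125), 28.93816566467285) 0.07612421654677641
red [307.07692308 129.92307692] [304 127   7   7  26] [0.75352537 0.03696589 0.065     ]
((753.3455810546875, 36.61264419555664), (23.670381546020508, 8.509700775146484), 43.652099609375) [0.6907898  0.7230556  0.75432694 0.03710123]
red [296.12903226 141.88018433] [285 130  23  24 217] [0.71774323 0.06976448 0.065     ]
((718.3848876953125, 69.70905303955078), (25.446271896362305, 76.67211151123047), 47.6774787902832) [ 0.737899   -0.67491114  0.71847856  0.06996911]
red [284.5     154.03125] [281 151   8   7  32] [0.68163774 0.10445713 0.065     ]
((682.3621826171875, 104.76536560058594), (23.530784606933594, 10.530895233154297), 44.
[... 223 characters left out ...]
  ]
red [462.916 227.728] [453 213  20  30 250] [ 0.45744714 -0.41641967  0.065     ]
yel [251.44201313 123.89715536] [207 118  88  13 457] [0.77820641 0.20574949 0.055     ]
yel [447.  152.5] [445 148   5  10  48] [ 0.68273748 -0.38043435  0.055     ]
yel [247.8630137  194.32876712] [242 188  13  14  73] [0.5640572  0.21515473 0.055     ]
yel [183.52094241 245.97643979] [169 233  26  26 382] [0.4118723  0.40929944 0.055     ]
181 162 [0.663596   0.41762541 0.065     ]
182 245 [0.41436125 0.42291778 0.03      ]
454 153 [ 0.68007762 -0.4000293   0.06      ]
438 282 [ 0.2951648  -0.35347321  0.01      ]
458 215 [ 0.49761773 -0.42084092  0.01      ]
380 190 [ 0.56981005 -0.17386262  0.075     ]
```

View pics/crop0.png

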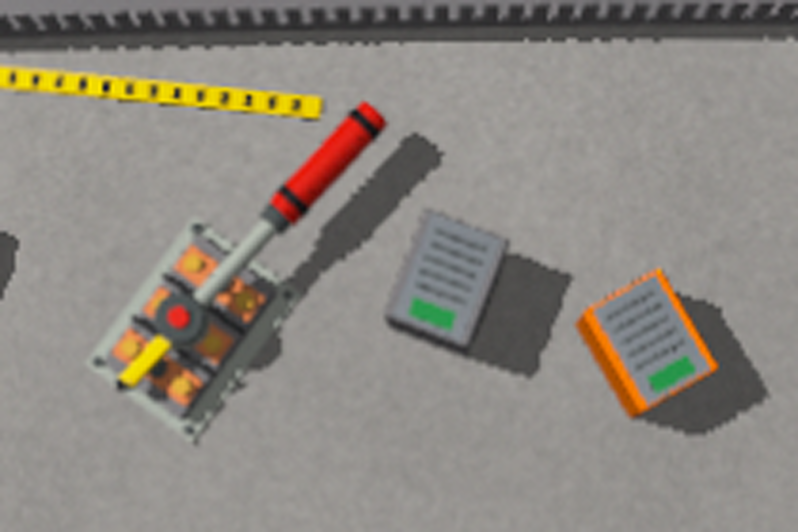

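The crop confirms the grey unit, centred at (0.621,-0.020). The bolt axis is at (0.596,0.188) and the handle points to about -44°. First I'll move above the unit with the jaws across its 70 mm side.

>>> play_rows(steps=[[59.9, -40.9, 9, -144.4], [59.9, -40.9, 9, -144.4], [59.9, -40.9, 9, -144.4], [59.9, -40.9, 9, -144.4], [59.9, -40.9, 9, -144.4], [59.9, -40.9, 9, -144.4], [59.9, -40.9, 9, -144.4], [59.9, -40.9, 9, -144.4], [59.9, -40.9, 9, -144.4], [59.9, -40.9, 9, -144.4], [59.9, -40.9, 9, -144.4], [59.9, -40.9, 9, -144.4], [59.9, -40.9, 9, -144.4], [59.9, -40.9, 9, -144.4], [59.9, -40.9, 9, -144.4], [59.9, -40.9, 9, -144.4], [59.9, -40.9, 9, -144.4], [59.9, -40.9, 9, -144.4], [59.9, -40.9, 9, -144.4], [59.9, -40.9, 9, -144.4]], claw=0)

```text
clock: 1.77
ee_pos: [0.6216, -0.0183, 0.1398]
ee_rot: [0.196, 0.981, -0.0, -0.001]
force: [0.1, -0.2, -0.1]
gripper_width: 0.0856
```

Run:
```python
from h import *
s=manip.get_state();c=manip.get_calibration("wrist");p,d=manip.capture("wrist");cv2.imwrite("pics/w1.png",p)
q=s["ee_rot"];print(s["ee_pos"],np.degrees(2*np.arctan2(q[1],q[0])),s["q"])
ys,xs=np.mgrid[0:400,0:640]
pts=cv2.undistortPoints(np.stack([xs,ys],-1).reshape(-1,1,2).astype(float),np.array(c["mtx"]),np.array([c["k1"],0,0,0.])).reshape(400,640,2)
W=(np.concatenate([pts,np.ones((400,640,1))],-1)*d[...,None]-np.array(c["t"]))@np.array(c["R"])
m=((abs(W[...,2]-.075)<.006)&(d>0)).astype(np.uint8)
n,l,st,ce=cv2.connectedComponentsWithStats(m)
for i in range(1,n):
    if st[i,4]>800: print(ce[i],st[i],cv2.minAreaRect((W[l==i][:,:2]*1000).astype(np.float32)))
```

```text
[ 0.62156855 -0.01829199  0.13980355] 157.39951524069585 [-1.58397933e-01  4.43358038e-01  1.10894184e-02  1.14051798e+00
 -6.33274219e-05  2.36055002e-01]
[573.0295587   73.22314738] [ 546   44   54   59 2402] ((595.3231811523438, 184.26220703125), (39.406551361083984, 39.62038040161133), 6.307295799255371)
[318.18374209 211.64764636] [  270   157    96   112 10112] ((623.2144165039062, -22.75238037109375), (70.347900390625, 90.2417221069336), 67.9863510131836)
[116.25888268 228.22793296] [  51  164  135  127 8950] ((573.1583862304688, -177.5164337158203), (90.42715454101562, 71.03620147705078), 29.154836654663086)
```

View pics/w1.png

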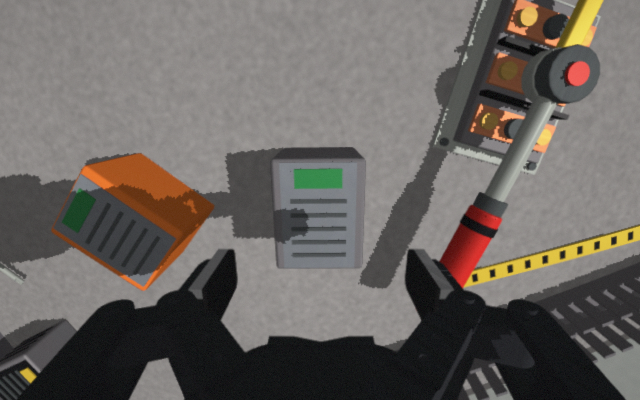

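The wrist view shows the grey unit centred between the open fingers at about (318,212) with clear jaw space on both sides. I'll descend.

>>> play_rows(steps=[[-0.2, -0.2, 3, -0.6], [-0.2, -0.2, 6, -0.6], [-0.2, -0.2, 8, -0.6], [-0.2, -0.2, 10, -0.6], [-0.2, -0.2, 11.2, -0.6], [-0.2, -0.2, 11.2, -0.6], [-0.2, -0.2, 11.2, -0.6], [-0.2, -0.2, 11.2, -0.6]])

```text
clock: 2.48
ee_pos: [0.6228, -0.0232, 0.0301]
ee_rot: [0.196, 0.981, -0.0, 0.0]
force: [0.4, -0.9, -0.1]
gripper_width: 0.0855
```

>>> play_rows(steps=[[0, 0, 0, 0], [0, 0, 0, 0], [0, 0, 0, 0], [0, 0, 0, 0], [0, 0, 0, 0], [0, 0, 0, 0], [0, 0, 0, 0], [0, 0, 0, 0]], claw=1, force=30)

```text
clock: 3.15
ee_pos: [0.624, -0.0226, 0.0311]
ee_rot: [0.195, 0.981, 0.0, 0.002]
force: [1.7, 3.0, 6.6]
gripper_width: 0.0694
```

Gripped at 69 mm opening. Now I'll slide it towards the robot first, clear of the orange box, then to (0.40,-0.10), which is about 0.35 m from the bolt.

>>> play_rows(steps=[[0.7, -0.3, 0, 0], [1.8, -0.8, 0, 0], [3.2, -1.3, 0, 0], [4.6, -1.9, 0, 0], [6, -2.5, 0, 0], [7.4, -3.1, 0, 0], [8.8, -3.7, 0, 0], [10, -4.2, 0, 0], [11, -4.8, 0, 0], [12, -6, 0, 0], [13, -7.5, 0, 0], [13.9, -9, 0, 0], [14.8, -10.5, 0, 0], [15.7, -12, 0, 0], [16.5, -13.5, 0, 0], [17.2, -14.7, 0, 0], [17.6, -15.5, 0, 0], [17.7, -15.7, 0, 0], [17.7, -15.7, 0, 0], [17.7, -15.7, 0, 0]])

```text
clock: 4.82
ee_pos: [0.4012, -0.1012, 0.0311]
ee_rot: [0.196, 0.981, -0.0, 0.003]
force: [3.4, 0.1, 8.4]
gripper_width: 0.0696
```

>>> play_rows(steps=[[0, 0, 0, 0], [0, 0, 0, 0], [0, 0, 0, 0], [0, 0, 0, 0], [0, 0, 0, 0], [0, 0, 0, 0], [0, 0, 0, 0]], claw=0)

```text
clock: 5.4
ee_pos: [0.3984, -0.1, 0.0291]
ee_rot: [0.195, 0.981, -0.0, -0.0]
force: [-0.6, 0.2, 0.6]
gripper_width: 0.0856
```

>>> play_rows(steps=[[0, 0, -1, 0], [0, 0, -3, 0], [0, 0, -6, 0], [0, 0, -9, 0], [0, 0, -12, 0], [0, 0, -15, 0], [0, 0, -15, 0], [0, 0, -15, 0]])

```text
clock: 6.07
ee_pos: [0.4, -0.1007, 0.1809]
ee_rot: [0.195, 0.981, -0.001, 0.002]
force: [-0.4, -0.0, -0.4]
gripper_width: 0.0856
```

Run:
```python
from h import *
p,d=manip.capture("top");cv2.imwrite("pics/top2.png",p)
s=manip.get_state();print(s["ee_pos"],s["ee_rot"],s["q"])
p,d=manip.capture("scene");cv2.imwrite("pics/scene2.png",p)
```

```text
[ 0.39891601 -0.10018957  0.17947647] [ 1.95378831e-01  9.80727647e-01 -1.92777069e-04  5.97958104e-04] [-4.41753164e-01  2.13972815e-02 -4.37144893e-01  1.11100042e+00
 -8.38262286e-05 -4.84657170e-02]
```

View pics/top2.png

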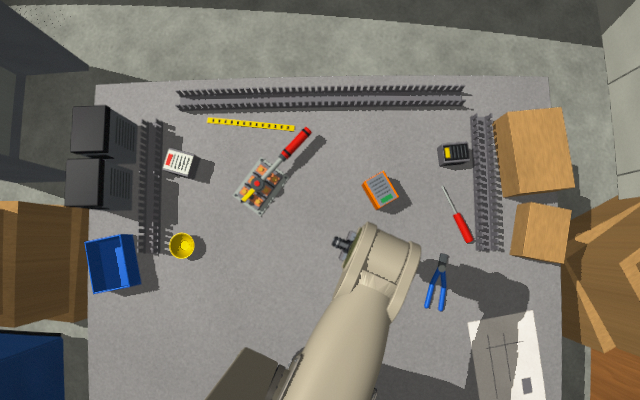

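View pics/scene2.png

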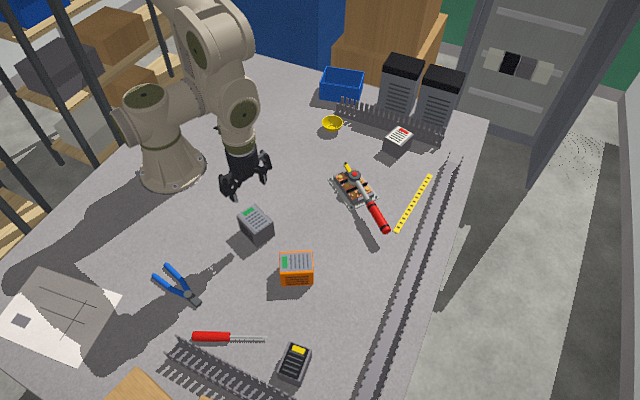

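The scene view shows the unit upright at about (255,222), well away from the wrench, with everything else unmoved. Next I'll close the jaws and go above the counter-clockwise side of the grip.

>>> play_rows(steps=[[-23.2, 32.4, 0, -69], [-23.2, 32.4, 0, -69], [-23.2, 32.4, 0, -69], [-23.2, 32.4, 0, -69], [-23.2, 32.4, 0, -69], [-23.2, 32.4, 0, -69], [-23.2, 32.4, 0, -69], [-23.2, 32.4, 0, -69], [-23.2, 32.4, 0, -69], [-23.2, 32.4, 0, -69], [-23.2, 32.4, 0, -69], [-23.2, 32.4, 0, -69], [-23.2, 32.4, 0, -69], [-23.2, 32.4, 0, -69], [-23.2, 32.4, 0, -69]], claw=1)

```text
clock: 7.42
ee_pos: [0.7362, 0.1093, 0.1797]
ee_rot: [-0.394, 0.919, -0.0, -0.0]
force: [0.7, -0.1, 0.1]
gripper_width: -0.0001
```

Run:
```python
from h import *
s=manip.get_state();c=manip.get_calibration("wrist");p,d=manip.capture("wrist");cv2.imwrite("pics/w3.png",p)
q=s["ee_rot"];print(s["ee_pos"],np.degrees(2*np.arctan2(q[1],q[0])),s["q"],s["gripper_width"])
print("tcp px at bar height",proj(c,[*s["ee_pos"][:2],.055]))
hsv=cv2.cvtColor(p,cv2.COLOR_BGR2HSV)
for n,m in [("red",((hsv[...,0]<8)|(hsv[...,0]>172))&(hsv[...,1]>150)&(hsv[...,2]>80))]:
    k,l,st,ce=cv2.connectedComponentsWithStats(m.astype(np.uint8))
    for i in range(1,k):
        if st[i,4]>50:
            print(n,ce[i],st[i],onz(c,*ce[i],.069), onz(c,*ce[i],.071))
np.save("w3.npy",d)
```

```text
[0.73618434 0.10932342 0.17972173] 226.37532555139776 [ 3.98093458e-02  6.82722712e-01  5.11320941e-01  1.39974969e+00
 -2.08099810e-04 -7.69592740e-01] -7.48255862494751e-05
tcp px at bar height [321.48031709 193.67183606]
red [304.32363636 151.01373737] [ 262  136   86   31 2475] [0.71777094 0.06828997 0.069     ] [0.71751612 0.06818328 0.071     ]
red [360.66134185 150.54952077] [355 136  12  30 313] [0.68202026 0.10179637 0.069     ] [0.68204765 0.10142519 0.071     ]
red [248.70790378 151.96907216] [243 138  13  29 291] [0.75340482 0.03528418 0.069     ] [0.75286872 0.03543803 0.071     ]
red [497.9965035  152.24825175] [489 143  19  19 286] [0.59401923 0.18679269 0.069     ] [0.59474126 0.18575058 0.071     ]
red [566.32116788 361.83211679] [556 356  20  13 137] [0.66669039 0.45244819 0.069     ] [0.66683878 0.44930909 0.071     ]
```

View pics/w3.png

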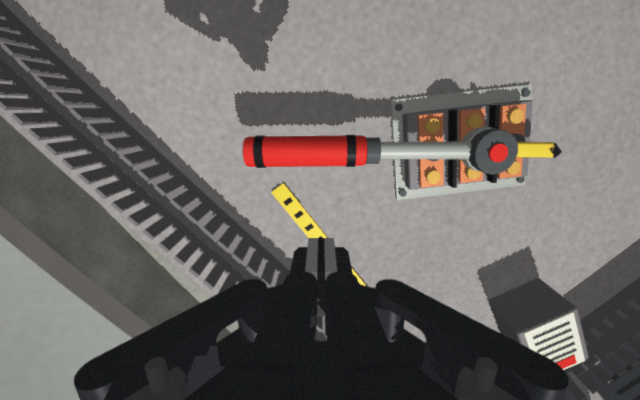

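Wrist view: the grip centre is at about (304,151), the red bolt cap at (498,152) and the yellow pointer at (540,150), all in line. The closed fingers (320,240) sit on the counter-clockwise side. The plate edge is tilted about 7° to the handle, so bolt is about 0.12. I'll descend and work out the arc.

>>> play_rows(steps=[[0, 0, 2, 0], [0, 0, 5, 0], [0, 0, 8, 0], [0, 0, 11, 0], [0, 0, 13, 0], [0, 0, 14.3, 0], [0, 0, 14.3, 0], [0, 0, 14.3, 0], [0, 0, 14.3, 0]])

```text
clock: 8.22
ee_pos: [0.7379, 0.1099, 0.0383]
ee_rot: [-0.394, 0.919, -0.001, 0.001]
force: [0.8, -0.2, 0.8]
gripper_width: 0.0001
```

```bash
cat >> h.py <<'E'
B=np.array([.595,.186])
def yaw(s): q=s["ee_rot"]; return np.degrees(2*np.arctan2(q[1],q[0]))
def hang(pos):  # handle angle if finger centre touches bar at offset .025
    r=pos[:2]-B; R=np.hypot(*r); return np.degrees(np.arctan2(r[1],r[0])-np.arcsin(.025/R))
def rows(a_list,r=.155,off=.025):
    s=manip.get_state();y=np.radians(yaw(s));tx=np.array([np.cos(y),np.sin(y)]);ty=np.array([tx[1],-tx[0]])
    for a in a_list:
        A=np.radians(a);u=np.array([np.cos(A),np.sin(A)]);n=np.array([-u[1],u[0]])
        dd=(B+r*u+off*n-s["ee_pos"][:2])*100
        tw=(np.degrees(y)-(a-90)+180)%360-180
        print([round(dd@tx,1),round(dd@ty,1),0,round(tw,1)],a)
E
python3 - <<'E'
from h import *
s=manip.get_state();print(s["ee_pos"],yaw(s),hang(s["ee_pos"]),s["force"])
rows([-43.7,-45,-46.5,-48,-49.5,-51,-52.5,-54,-55.5,-57,-58.5,-60])
E
```

```text
[0.73791516 0.10994421 0.03827301] 226.43292938481628 -36.90411815690649 [ 0.77402779 -0.15495238  0.82614512]
[np.float64(1.9), np.float64(0.1), 0, np.float64(0.1)] -43.7
[np.float64(2.2), np.float64(0.0), 0, np.float64(1.4)] -45
[np.float64(2.6), np.float64(-0.0), 0, np.float64(2.9)] -46.5
[np.float64(3.0), np.float64(-0.0), 0, np.float64(4.4)] -48
[np.float64(3.5), np.float64(-0.1), 0, np.float64(5.9)] -49.5
[np.float64(3.9), np.float64(-0.1), 0, np.float64(7.4)] -51
[np.float64(4.3), np.float64(-0.1), 0, np.float64(8.9)] -52.5
[np.float64(4.7), np.float64(-0.1), 0, np.float64(10.4)] -54
[np.float64(5.1), np.float64(-0.1), 0, np.float64(11.9)] -55.5
[np.float64(5.5), np.float64(-0.1), 0, np.float64(13.4)] -57
[np.float64(5.9), np.float64(-0.0), 0, np.float64(14.9)] -58.5
[np.float64(6.3), np.float64(0.0), 0, np.float64(16.4)] -60
```

>>> play_rows(steps=[[0.8, 0, 0.2, 0], [1.5, 0, 0.2, 0], [1.9, 0, 0.2, 0], [2.2, 0, 0.2, 1.4], [2.6, 0, 0.2, 2.9], [3, 0, 0.2, 4.4], [3.5, -0.1, 0.2, 5.9], [3.9, -0.1, 0.2, 7.4], [4.3, -0.1, 0.2, 8.9], [4.7, -0.1, 0.2, 10.4], [5.1, -0.1, 0.2, 11.9], [5.5, -0.1, 0.2, 13.4], [5.9, 0, 0.2, 14.9], [6.3, 0, 0.2, 16.4], [6.3, 0, 0.2, 16.4], [6.3, 0, 0.2, 16.4]])

```text
clock: 9.55
ee_pos: [0.6991, 0.0667, 0.0372]
ee_rot: [-0.26, 0.966, 0.0, 0.006]
force: [10.9, 7.1, -3.2]
gripper_width: -0.0001
```

Run:
```python
from h import *
s=manip.get_state();print(s["ee_pos"],yaw(s),hang(s["ee_pos"]),s["force"],np.hypot(*s["force"][:2]))
rows([-61,-62,-63,-64,-65,-66,-67,-68])
c=manip.get_calibration("wrist");p,d=manip.capture("wrist");cv2.imwrite("pics/w4.png",p)
```

```text
[0.69912587 0.06665365 0.03720357] 210.1358924999996 -57.97808785776063 [10.90590463  7.1433936  -3.23862182] 13.037132654375664
[np.float64(0.8), np.float64(0.0), 0, np.float64(1.1)] -61
[np.float64(1.1), np.float64(-0.0), 0, np.float64(2.1)] -62
[np.float64(1.4), np.float64(-0.1), 0, np.float64(3.1)] -63
[np.float64(1.6), np.float64(-0.1), 0, np.float64(4.1)] -64
[np.float64(1.9), np.float64(-0.1), 0, np.float64(5.1)] -65
[np.float64(2.2), np.float64(-0.1), 0, np.float64(6.1)] -66
[np.float64(2.5), np.float64(-0.1), 0, np.float64(7.1)] -67
[np.float64(2.7), np.float64(-0.1), 0, np.float64(8.1)] -68
```

View pics/w4.png

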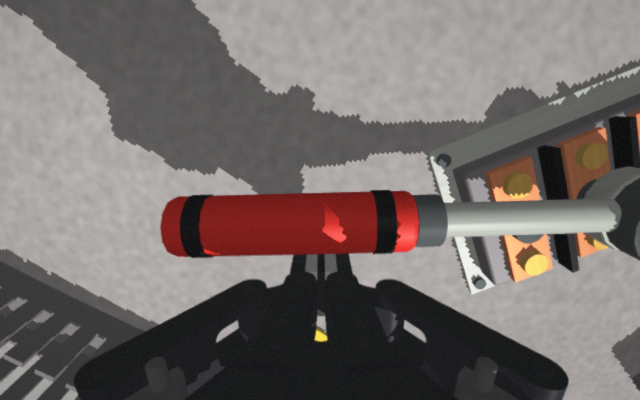

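The wrist view shows the fingers bearing on the grip, between the bands at (320,255). The force is 13 N and the handle is at about -58°, still in line as far as can be seen. I'll continue in small steps.

>>> play_rows(steps=[[0.3, 0, 0, 1], [0.6, 0, 0, 2], [0.9, 0, 0, 3], [1.1, 0, 0, 4], [1.4, -0.1, 0, 5], [1.7, -0.1, 0, 6], [2, -0.1, 0, 7], [2.2, -0.1, 0, 8], [2.2, -0.1, 0, 8]])

```text
clock: 10.35
ee_pos: [0.6823, 0.0539, 0.0376]
ee_rot: [-0.191, 0.981, -0.0, 0.008]
force: [13.8, 5.7, -6.1]
gripper_width: 0.0
```

```bash
cat > look.py <<'E'
import sys
from h import *
n=sys.argv[1]
s=manip.get_state();print(s["clock"],s["ee_pos"],yaw(s),hang(s["ee_pos"]),s["force"],np.hypot(*s["force"][:2]))
c=manip.get_calibration("top");p,d=manip.capture("top");cv2.imwrite(f"pics/{n}.png",cv2.resize(p[90:240,200:400],None,fx=4,fy=4,interpolation=cv2.INTER_CUBIC))
hsv=cv2.cvtColor(p,cv2.COLOR_BGR2HSV)
for nm,m,z in [("red",((hsv[...,0]<8)|(hsv[...,0]>172))&(hsv[...,1]>150)&(hsv[...,2]>60),.062),("yel",(abs(hsv[...,0].astype(int)-27)<6)&(hsv[...,1]>150)&(hsv[...,2]>100),.06)]:
    k,l,st,ce=cv2.connectedComponentsWithStats(m.astype(np.uint8))
    for i in range(1,k):
        if st[i,4]>12 and 230<ce[i][0]<345 and 125<ce[i][1]<230:
            w=onz(c,*ce[i],z); r=w[:2]-np.array([.5963,.187]);print(nm,ce[i],st[i,4],w[:2],np.hypot(*r),np.degrees(np.arctan2(r[1],r[0])))
E
python3 look.py t5
python3 - <<'E'
from h import *
p,d=manip.capture("scene");cv2.imwrite("pics/s5.png",cv2.resize(p[130:270,280:440],None,fx=4,fy=4,interpolation=cv2.INTER_CUBIC))
E
```

```text
10.35 [0.68226809 0.05394957 0.03758908] 202.0712993425187 -65.62822498805986 [13.75122398  5.7379584  -6.13918626] 14.900346559580214
red [324.09090909 153.04545455] 22 [ 0.68339622 -0.01281886] 0.217975521872685 -66.44877319311307
red [316.52439024 156.90243902] 82 [0.67211954 0.00971143] 0.19282074200096316 -66.84545715508239
yel [241.63414634 191.29268293] 41 [0.57282368 0.23290174] 0.0515568342115731 117.08735443785076
```

View pics/t5.png

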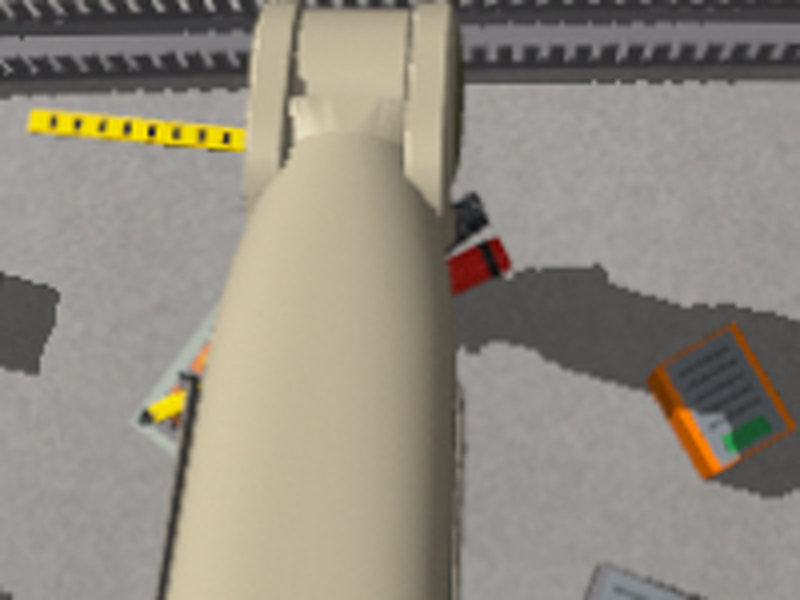

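View pics/s5.png

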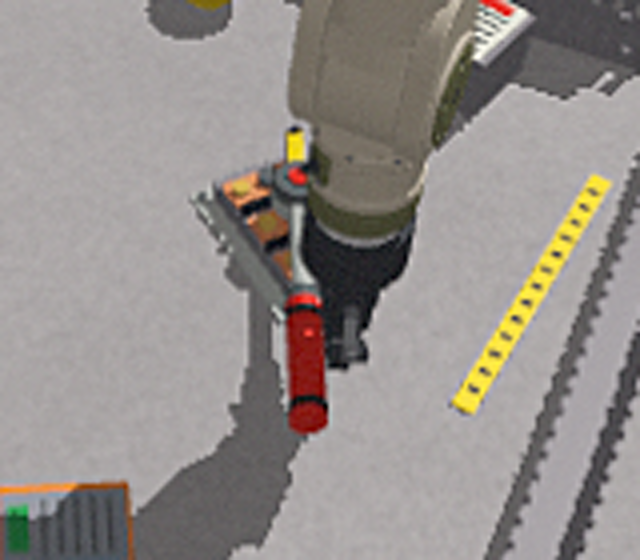

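At the grip, (316,157) in the top view, the handle is at about -66.5°. The pointer is visible at (242,191) and reads -63°. It read about 2° off at the start too, so they are still in line. The force is 14.9 N and rising, so the click is near. I'll take smaller steps.

>>> play_rows(steps=[[0.3, 0, 0, 1], [0.6, 0, 0, 2], [0.8, 0, 0, 3], [0.8, 0, 0, 3], [0.8, 0, 0, 3]])

```text
clock: 10.87
ee_pos: [0.6758, 0.0499, 0.0378]
ee_rot: [-0.166, 0.986, -0.001, 0.008]
force: [16.9, 2.7, -6.0]
gripper_width: 0.0004
```

```bash
python3 look.py t6
```

```text
10.8667 [0.67576686 0.04994583 0.03775368] 199.07288377232993 -68.39624086195069 [16.93640639  2.71605531 -6.01850633] 17.15280787563424
red [325.63636364 156.5       ] 22 [ 0.67294274 -0.0172691 ] 0.21817418588656695 -69.43366885981281
red [317.89473684 159.88157895] 76 [0.66311624 0.00574553] 0.19317761764923677 -69.76448692756627
yel [243.8030303  189.43939394] 66 [0.5782643  0.22642656] 0.043355970530770456 114.58174789455227
```

>>> play_rows(steps=[[0.3, 0, 0, 1], [0.6, 0, 0, 2], [0.8, 0, 0, 3], [0.8, 0, 0, 3], [0.8, 0, 0, 3]])

```text
clock: 11.33
ee_pos: [0.6692, 0.0463, 0.038]
ee_rot: [-0.139, 0.99, -0.001, 0.009]
force: [17.9, 0.3, -7.0]
gripper_width: -0.0
```

```bash
python3 look.py t7
```

```text
11.3333 [0.66921482 0.04633378 0.03798008] 196.03663650446435 -71.10982145601214 [17.9122906   0.33538901 -6.98145362] 17.915430233499304
red [326.875      159.83333333] 24 [ 0.66288753 -0.02080918] 0.21821676068055137 -72.23317260495196
red [319.2  162.56] 75 [0.65503281 0.00196892] 0.19412893435374762 -72.38945205261736
yel [243.98591549 188.84507042] 71 [0.5800309  0.22588771] 0.042153741311623784 112.70253155707324
```

>>> play_rows(steps=[[0.3, 0, 0, 1], [0.6, 0, 0, 2], [0.8, 0, 0, 3], [0.8, 0, 0, 3], [0.8, 0, 0, 3]])

```text
clock: 11.8
ee_pos: [0.6623, 0.043, 0.0382]
ee_rot: [-0.113, 0.994, -0.002, 0.01]
force: [19.4, -3.7, -8.8]
gripper_width: 0.0005
```

```bash
python3 look.py t8
```

```text
11.8 [0.66227466 0.04297193 0.03815347] 192.99060242258696 -73.91016620401652 [19.44785995 -3.73155967 -8.81860326] 19.802620891185065
red [320.24324324 165.5       ] 74 [ 0.646191   -0.00102004] 0.1945267274642307 -75.13907034767385
red [327.91304348 163.34782609] 23 [ 0.65231809 -0.02374438] 0.218062426847753 -75.11438470350029
yel [244.07142857 188.57142857] 70 [0.58084435 0.22563569] 0.04161241985283795 111.80316048669384
```

View pics/t8.png

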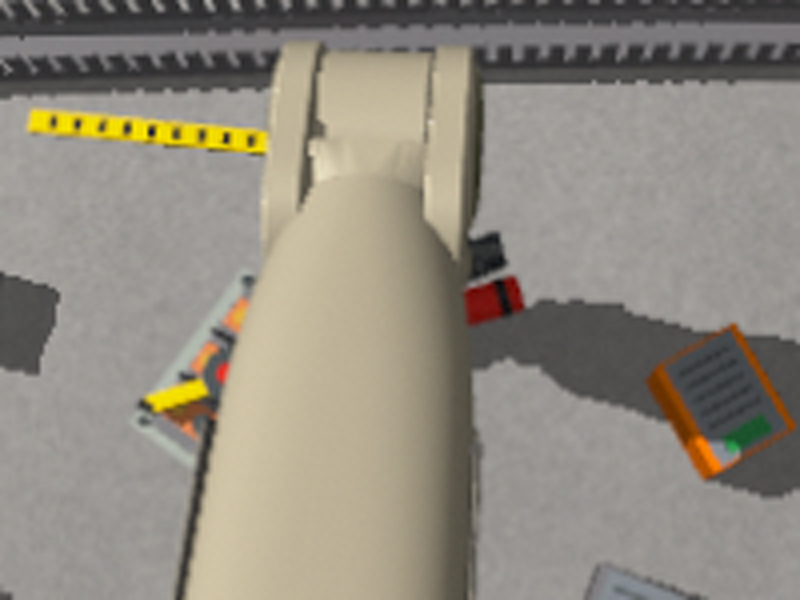

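The pointer has nearly stopped at about -68°, or about -70.8° once its constant 2.6° offset is corrected. The handle has gone on to -75°, and the normal force is flat at about 18 N, so it has clicked with about 4° of slip. I'll aim for about 10° (3 cm at the grip).

>>> play_rows(steps=[[0.3, 0, 0, 1], [0.6, 0, 0, 2], [0.8, 0, 0, 3], [0.8, 0, 0, 3], [0.8, 0, 0, 3]])

```text
clock: 12.27
ee_pos: [0.655, 0.0399, 0.0382]
ee_rot: [-0.087, 0.996, -0.003, 0.01]
force: [20.4, -5.6, -7.6]
gripper_width: -0.0
```

```bash
python3 look.py t9
```

```text
12.2667 [0.65502453 0.03985808 0.03824299] 189.9405342336926 -76.77539859306626 [20.37879434 -5.64820368 -7.59421238] 21.14704384795371
red [328.84 166.6 ] 25 [ 0.64255768 -0.02635719] 0.2183141383746602 -77.76710936145632
red [321.1        168.52857143] 70 [ 0.63710719 -0.0034514 ] 0.19477412852478554 -77.90634340773589
red [255.9  182.85] 20 [0.59715654 0.18994865] 0.0030705321900069494 73.80221846208424
yel [243.5890411  188.43835616] 73 [0.58126219 0.22708482] 0.04281271803148483 110.56357144694884
```

Run:
```python
from h import *
c=manip.get_calibration("top")
p1,_=manip.capture("top");cv2.imwrite("pics/t10.png",cv2.resize(p1[160:215,215:285],None,fx=10,fy=10,interpolation=cv2.INTER_CUBIC))
for p in (cv2.imread("pics/top0.png"),cv2.imread("pics/top2.png"),p1):
    hsv=cv2.cvtColor(p,cv2.COLOR_BGR2HSV)
    for V in (90,150):
        m=(abs(hsv[...,0].astype(int)-27)<6)&(hsv[...,1]>150)&(hsv[...,2]>V)
        m[:180]=0;m[205:]=0;m[:,:230]=0;m[:,270:]=0
        y,x=np.nonzero(m);w=np.array([onz(c,u,v,.06)[:2] for u,v in zip(x,y)])
        l=cv2.fitLine(w.astype(np.float32),cv2.DIST_L2,0,.01,.01).ravel();r=w-B
        print(len(x),w.mean(0),np.degrees(np.arctan2(l[1],l[0]))%180-180, "cen",np.degrees(np.arctan2(*(w.mean(0)-B)[::-1]))-180, cv2.minAreaRect((w*1000).astype(np.float32)))
```

```text
75 [0.56343181 0.21398802] -44.116608 cen -41.55985224454611 ((562.2803344726562, 214.53016662597656), (14.900557518005371, 46.03374099731445), 44.61431121826172)
73 [0.56352757 0.21419863] -43.874268 cen -41.85967115761338 ((563.0368041992188, 215.27650451660156), (12.775154113769531, 46.03374099731445), 44.61430358886719)
75 [0.56343181 0.21398802] -44.116608 cen -41.55985224454611 ((562.2803344726562, 214.53016662597656), (14.900557518005371, 46.03374099731445), 44.61431121826172)
73 [0.56352757 0.21419863] -43.874268 cen -41.85967115761338 ((563.0368041992188, 215.27650451660156), (12.775154113769531, 46.03374099731445), 44.61430358886719)
74 [0.58115878 0.22703471] -73.66579 cen -71.36047934742274 ((580.4173583984375, 227.13894653320312), (15.836546897888184, 45.115234375), 19.783340454101562)
70 [0.58154333 0.22676116] -73.503716 cen -71.73015049917387 ((581.6634521484375, 227.0976104736328), (14.251511573791504, 44.469078063964844), 17.674495697021484)
```

View pics/t10.png

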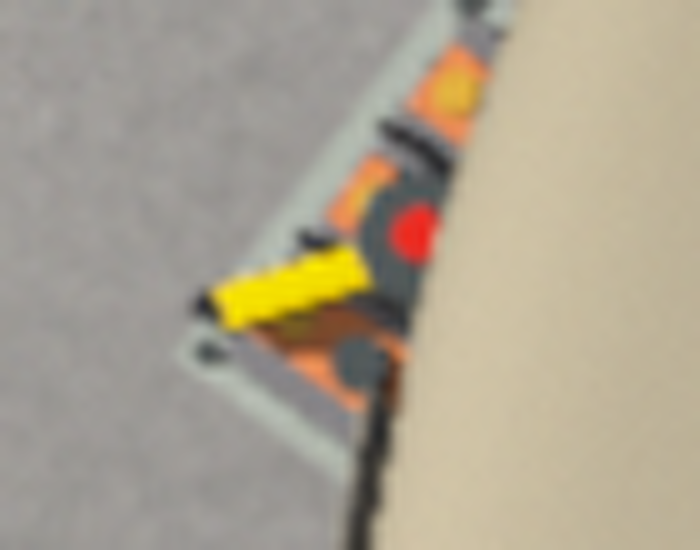

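The pointer has turned 29.7° since the start, so bolt is about 0.64. The handle has turned 34°, so the slip is only about 4°. I'll continue gently and watch the pointer.

>>> play_rows(steps=[[0.3, 0, 0, 1], [0.6, 0, 0, 2], [0.8, 0, 0, 3], [0.8, 0, 0, 3], [0.8, 0, 0, 3]])

```text
clock: 12.78
ee_pos: [0.6475, 0.0376, 0.0385]
ee_rot: [-0.06, 0.998, -0.004, 0.01]
force: [19.6, -8.1, -8.0]
gripper_width: -0.0001
```

```bash
cat > look2.py <<'E'
from h import *
import sys
s=manip.get_state();c=manip.get_calibration("top")
p,_=manip.capture("top");cv2.imwrite(f"pics/{sys.argv[1]}.png",cv2.resize(p[90:240,200:400],None,fx=4,fy=4,interpolation=cv2.INTER_CUBIC))
hsv=cv2.cvtColor(p,cv2.COLOR_BGR2HSV)
m=(abs(hsv[...,0].astype(int)-27)<6)&(hsv[...,1]>150)&(hsv[...,2]>90)
m[:180]=0;m[205:]=0;m[:,:230]=0;m[:,270:]=0
y,x=np.nonzero(m);w=np.array([onz(c,u,v,.06)[:2] for u,v in zip(x,y)])
l=cv2.fitLine(w.astype(np.float32),cv2.DIST_L2,0,.01,.01).ravel()
pl=np.degrees(np.arctan2(l[1],l[0]))%180-180+44.1;pc=np.degrees(np.arctan2(*(w.mean(0)-B)[::-1]))-180+41.6
m=((hsv[...,0]<8)|(hsv[...,0]>172))&(hsv[...,1]>150)&(hsv[...,2]>60)
m[:130]=0;m[215:]=0;m[:,:275]=0;m[:,345:]=0
y,x=np.nonzero(m);g=np.array([onz(c,u,v,.062)[:2] for u,v in zip(x,y)]).mean(0)-[.5963,.187]
h=np.degrees(np.arctan2(g[1],g[0]))+44.0
y=np.radians(yaw(s));F=-s["force"][:2]@[np.cos(y),np.sin(y)]
print(s["clock"],"pointer turned line/cen",pl,pc,"handle turned",h,"Fn",F,"tcpang",hang(s["ee_pos"]),s["force"], "npx",len(w),"r",np.hypot(*g))
E
python3 look2.py t11
```

```text
12.7833 pointer turned line/cen -29.823807 -30.340969831482703 handle turned -36.85068318794585 Fn 18.504531581730614 tcpang -79.65945880533422 [19.62631738 -8.14709468 -7.95886954] npx 75 r 0.20110007732288349
```

The pointer is holding at 29.8° while the handle went on to 36.9°, so the slip is about 7° (2.1 cm). I'll go a bit further, to about 10°.

>>> play_rows(steps=[[0.3, 0, 0, 1], [0.6, 0, 0, 2], [0.8, 0, 0, 3], [0.8, 0, 0, 3], [0.8, 0, 0, 3]])

```text
clock: 13.25
ee_pos: [0.6398, 0.0363, 0.0388]
ee_rot: [-0.034, 0.999, -0.004, 0.011]
force: [19.7, -9.7, -5.9]
gripper_width: -0.0003
```

```bash
python3 look2.py t12
```

```text
13.25 pointer turned line/cen -29.754791 -30.850148776510274 handle turned -39.706447289456136 Fn 18.964702064895338 tcpang -82.55627749250469 [19.66566204 -9.65995559 -5.85335029] npx 74 r 0.20212850767124982
```

View pics/t12.png

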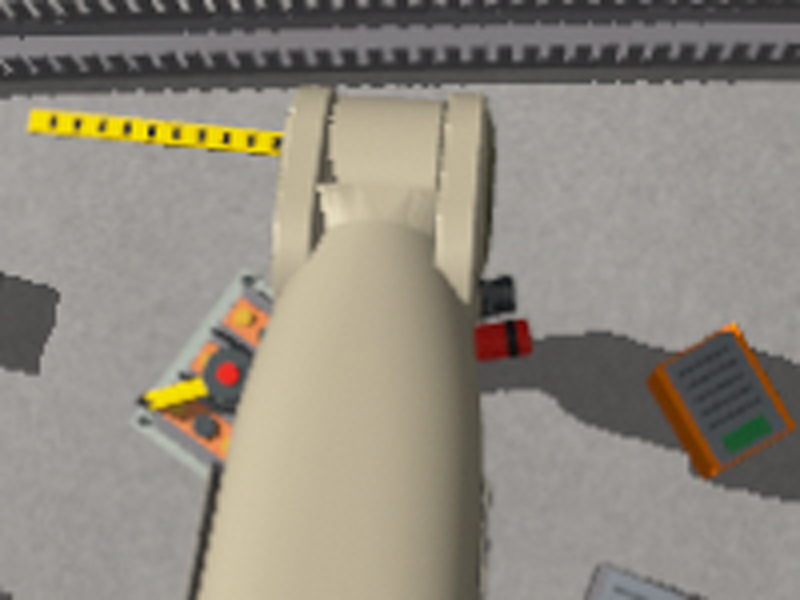

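The slip is about 9–10° (2.7–3 cm), the pointer at (243,188) is unchanged and the force is flat, so I stop here. Now I'll back off slowly so the handle springs back into line, then lift.

>>> play_rows(steps=[[-0.4, 0, 0, -1], [-0.8, 0, 0, -2.5], [-1.2, 0, 0, -4], [-1.6, 0, 0, -5.5], [-2, 0, 0, -7], [-2.4, 0, 0, -8.5], [-2.8, 0, 0, -10], [-3.3, 0.1, 0, -11], [-3.8, 0.1, 0, -11], [-4.5, 0.1, 0, -11], [-5.3, 0.1, 0, -11], [-6, 0.1, 0, -11], [-6, 0.1, 0, -11], [-6, 0.1, 0, -11]])

```text
clock: 14.47
ee_pos: [0.6888, 0.0457, 0.0341]
ee_rot: [-0.131, 0.991, -0.0, -0.0]
force: [0.2, -0.3, -0.5]
gripper_width: -0.0002
```

```bash
python3 look2.py t13
```

```text
14.4667 pointer turned line/cen -27.899406 -31.144638317007924 handle turned -31.48772541484955 Fn 0.07813880857980932 tcpang -64.73504295121411 [ 0.16584696 -0.31610602 -0.538728  ] npx 65 r 0.2017634347030536
```

View pics/t13.png

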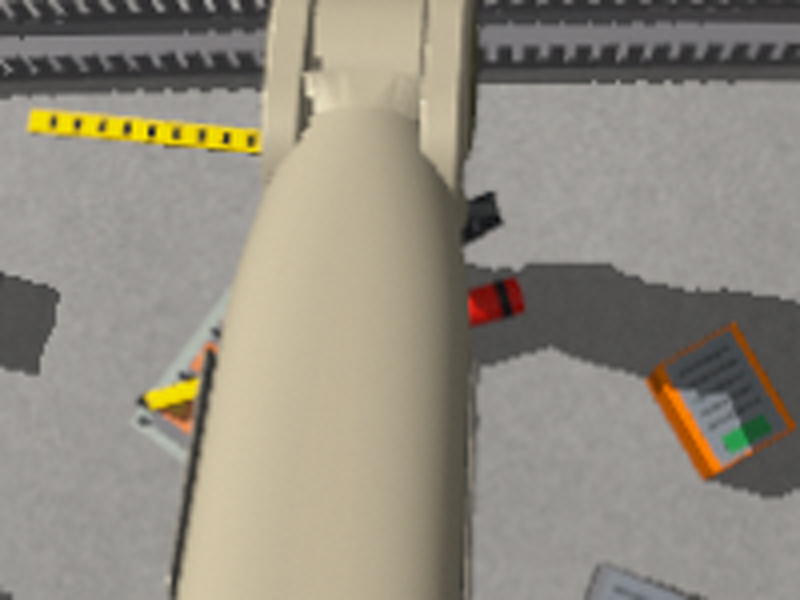

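The handle sprung back to 31.5°, in line with the pointer at about 31°. That puts the peak slip at about 8.2° (2.4–2.5 cm), and the force is now zero. I'll lift away and check everything.

>>> play_rows(steps=[[0, 0, -2, 0], [0, 0, -5, 0], [0, 0, -9, 0], [0, 0, -13, 0], [0, 0, -17, 0], [0, 0, -20, 0], [0, 0, -20, 0], [0, 0, -20, 0]])

```text
clock: 15.18
ee_pos: [0.6896, 0.0459, 0.2373]
ee_rot: [-0.131, 0.991, -0.001, 0.003]
force: [0.1, -0.4, -0.3]
gripper_width: -0.0002
```

Run:
```python
from h import *
s=manip.get_state();print(s["clock"],s["ee_pos"],yaw(s),s["q"])
c=manip.get_calibration("wrist");p,d=manip.capture("wrist");cv2.imwrite("pics/w14.png",p)
p,d=manip.capture("scene");cv2.imwrite("pics/s14.png",p)
```

```text
15.1833 [0.68962745 0.04588315 0.23729546] 195.05976146096503 [-4.95066246e-02  5.49922665e-01  4.21589826e-01  1.43727846e+00
 -1.52856895e-04 -3.12349443e-01]
```

View pics/w14.png

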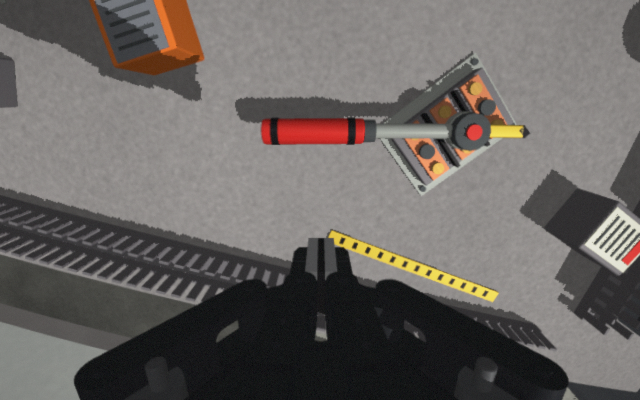

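View pics/s14.png

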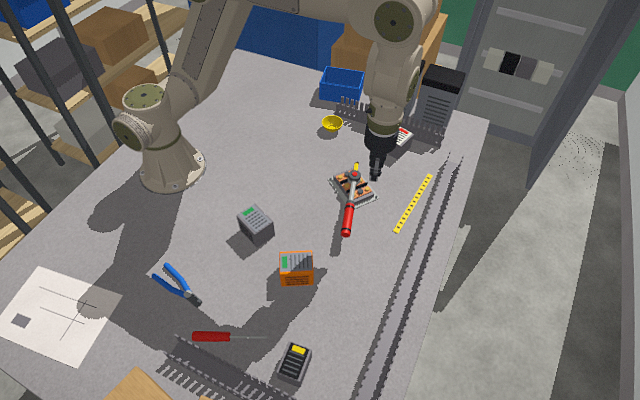

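Wrist view: the grip (315,131), cap (474,131) and pointer (508,131) lie in one straight line, and the plate is tilted about 35° (roughly 0.6–0.67 rad). In the scene view the unit stands upright at (255,222) and the other things are where they were. I'll hand in.

```bash
python3 -c "
from station import manip
print(manip.sign_off())"
```

```text
the job is handed in; nothing more can be done
None
```

The power supply is out of the way, and the bolt is tightened past the wrench's click with the handle back in line. I handed the job in at about 15 s of the 64 s allowed; sign-off gave no verdict.

- **Power supply:** I gripped the grey unit and slid it along the table to about (0.40, -0.10). Its centre is about 0.35 m from the bolt axis, against the handle's 0.224 m reach, and it is still upright.
- **Tightening:** I pushed the grip clockwise with closed fingers until the yellow pointer stopped and the handle kept going at an almost constant 18–19 N. I stopped there, well short of the end stop at 0.30 rad, and backed off so the handle sprang back.
- **Last checks:** The grip, cap and pointer lie in one line, the force is zero, and everything else looks unmoved in the scene view.
- **Where the measurements disagreed:**
    - The slip at its peak was about 9–10° by the pointer, but 8.2° by how far the handle sprang back. That is 2.4 to 3 cm at the grip, inside the 2–4 cm asked for.
    - The final bolt angle came out between 0.60 and 0.67 rad depending on the view, all within the correctly tight range of 0.48 to 0.82.

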